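Run the carved panel through the light bridge to the index mark

TASK

Push the heavy, very freely rolling carriage from behind so that it rolls through under the light bridge, and bring it to a standstill with its middle in line with the index mark on the far fence, then leave it standing there; it will not stop there by itself, so meet it softly at its front and brake it. Push and brake gently, with no knocks, on the two sprung end buffers: never touch the carved panel on top, leave the other things on the bench alone, and do not let the carriage run into the stop at the end of the track.

Things in the scene. Friction and masses are not known exactly. Their poses are not given: they have to be found in the camera images.
- track: Fixed level plywood track, 230 (x) x 840 mm (y), board 15 mm thick; origin: centre of its underside on the table. The carriage runs along its own y, to be sent towards +y (about world +y). Two fences, 15 mm thick, centred at x = -92.5 and 92.5 mm, tops 60 mm above the table: channel 170 mm wide, open at the -y end. Carriage travel: track y = -270 to 310 mm.
- bridge (a point): Middle of the top of the aluminium light bridge, 120 mm above the table, at track y = -30 mm. Beam: 80 mm along y, across the whole channel to x = +-115 mm, heights 95 to 120 mm, on two posts. The arm cannot follow the carriage under it: with fingers down in the channel keep their centre 95 mm or more from track y = -30 mm; cross above it.
- stop (a point): Face of the two rubber buffers of the end stop, track y = 380 mm, 40 mm above the table; behind it a steel plate, top 60 mm above the table, at y = 400 to 416 mm. The carriage strikes it when its origin reaches track y = 310 mm.
- carriage: Steel carriage on rollers, 160 mm wide (x), 140 mm long (y) over its two black rubber end buffers; origin: centre of its underside, 20 mm above the table; axes as the track's. Starts at track y -250 to -180 mm. In all about 3.2 kg (+-40 %); rolling drag about 0.03 N + 0.1 N per m/s: loses some 0.012 m/s per second. Over 12 N is a knock; meet it within 30 mm/s.
- rear_buffer: The carriage's -y (rear) end buffer, the face to push with: block 150 mm wide, heights 22 to 56 mm above the table, sprung, about 700 N/m, lightly damped. At rest its face is at y = -70 mm of the carriage's origin (10 mm from this body's origin). Pushed in more than 5 mm it lets the tool reach the panel's edge above.
- front_buffer: The carriage's +y (front) end buffer, the face to brake with: block 150 mm wide, heights 22 to 56 mm above the table, sprung, about 700 N/m, lightly damped. At rest its face is at y = +70 mm of the carriage's origin (10 mm from this body's origin). Pushed in more than 5 mm it lets the tool reach the panel's edge above.
- panel: Finished carved wooden relief panel with a dark raised frame and a rosette, fixed on top of the carriage, 156 x 130 mm, its ends 5 mm back from the buffers' faces, heights 60 to 74 mm above the table; origin: centre of its underside. Must not be touched.
- mark: Index mark: steel saddle 34 x 36 mm, 8 mm high, with a thin upright tongue in its middle (31 mm tall in all), on top of the far (+x) fence beyond the bridge, at track x = 100 mm, y = 150 to 230 mm. Origin: centre of its underside, 60 mm above the table; axes as the track's. The carriage is at the mark when both origins have the same track y.
- mallet: Bystander: dark wooden carver's mallet standing on its head, 84 mm wide, 210 mm tall, beyond the track; origin at the centre of its underside.
- wax_jar: Bystander: amber glass jar with steel lid, 68 mm wide, 75 mm tall, beyond the track; origin at the centre of its underside.
- gouge: Bystander: gouge with wooden handle, 200 mm long, lying on the table between robot and track; origin under its middle.

How it is judged:
On the way, in this order (a step that is already met when the one before it is completed fails the run):
1. the carriage has rolled through, most of it out beyond the bridge (y of carriage in the frame of track above 0.07 m).
2. the carriage stands at the mark (y of carriage in the frame of mark between -0.012 and 0.012 m and linear speed of carriage below 0.01 m/s), for 1 s.
At the end, for the whole second after the job is handed in: The carriage's middle is within 12 mm of the mark along the track, it stands still (under 10 mm/s) and the robot has let go of it (all of step 2); the robot touches nothing.
It fails at once if the carriage runs into the end stop (y of carriage in the frame of track above 0.307 m).
It fails at once if the robot knocks the carriage (more than 12 N) (contact force between any of the fingers, the arm and carriage above 12 N).
It fails at once if the robot touches the carved panel (contact force between any of the fingers, the arm and panel above 0.5 N).
It fails at once if a bystander is moved (distance of any of mallet, wax_jar, gouge from where it was at the start of the episode above 0.03 m).
It also fails if it takes over 54 s, if anything falls off the work surface, if the arm or the gripper's body presses on something with over 40 N, if the wrist force passes 120 N, or if a joint passes its speed limit or range.

ROBOT

A 6-joint arm with a two-finger parallel gripper is mounted at the origin on the work surface. World frame = base frame: x ahead of the robot, y to its left, z up, the work surface at z = 0. Lengths are in m, angles in rad, forces in N, time in s.
With the tool pointing down it reaches from about 0.3 to 0.875 m from the base axis. Payload 6.4 kg.
Tool frame: the origin (TCP) lies midway between the tips of the shut fingers; the grasp point (between the pads) lies 19 mm behind it; z points along the fingers, y is the line along which they close (so a half turn about z gives the same grasp; the last joint's range is limited). The gripper opens to 85 mm and grips with 20 to 120 N. Pads are 22 mm wide; open, the fingers measure 114 mm over their backs; the gripper's body (76 mm by 85 mm) begins 54 mm behind the grasp point. The pads swing forward as they close: fully open they stand 13 mm farther back than shut.
Start: joints at [1.035, 0.181, 1.607, -0, 1.354, -0.206], TCP at [0.186, 0.544, 0.231] pointing down, gripper open.
Joint ranges: [-2.99, 2.99], [-0.89, 2.07], [0.3, 2.58], [-1.14, 4.28], [0, 2.63], [-3.12, 3.12]. Speed limits (rad/s): [2.57, 2.57, 3.01, 3.14, 3.14, 3.14].

INTERFACE

Orientations are given as a unit quaternion [w, x, y, z].
In Python, from bench import * gives the robot as it stands.
- The arm moves only by the tool play_rows, never from a script. Its argument "plan" is a list of rows, each a list of 3 entries, a list of its own where there are three numbers: the finger opening in mm, from 0 to 85.4, then the shift along the tool's x, y, z normalised to -1 to 1, where 1 is 40 cm, then the turn about the tool's z normalised to -1 to 1, where 1 is pi rad. A call has 1 to 10 rows; each row is the pose to reach, as a shift and turn from the pose commanded when the call began, along the tool's axes at that moment, turning the shorter way round; what a row does not reach only later rows make up. A row lasts 1/10 s, in which the tool goes at most 50 mm and 8.59 degrees, less where a joint would pass 70% of its speed; a pose out of reach is approached as far as the arm can. A call with a number of a shift or a turn outside -1 to 1 is refused whole. A call with a gripper value outside its range is refused whole. The fingers move at their own pace and stop on an object; the grip force is fixed at half the most. Time passes only in rows, so rows that repeat a pose let the fingers close. It gives the time, the measured TCP pose, the force, the opening and the grip force at its end, in the units of the state.
- get_obs(): the state, without advancing time (a new reading comes with each control period).
- camera(name): name is "scene" or "top"; returns a dict with "image" (420x560x3 uint8, red, green, blue), "range_z" (420x560 float32, m along the optical axis (not along the pixel's ray), 0 where there is no reading), "intrinsics" (3x3 intrinsics, pixels), "rvec" (rotation vector, rad) and "tvec" (3), from world to camera coordinates, as OpenCV has them. Camera axes: x right, y down, z forward; pixel columns grow to the right and rows downward; lengths in m; the calibration is good to about 2 mm. A picture is of the moment at which its call begins.
- hand_in(): hands the job in; it is judged then, once.
Trained networks look in a picture, given as the dict that the camera call returned (one of the last four; its "shot" number tells which), for a name from the list of things; names that differ only in an ending like _2 or _b are one class to them, and where a whole thing is asked for, a point or a joint stands for the part that bears it (a point fixed in the world has none). Each returns a list of dicts, best first, with "conf" (0 to 1); they miss things now and then, are a little off and sometimes report something else, mostly with a low value. They report only what shows in the picture. A call takes as long as a camera call.
- search_frame(picture, label): "rect" ([centre column, centre row, width, height] in pixels, round what is visible of it).
- masks_of(picture, label): "mask" (420x560 bool, what is visible of it) and "rect" ([centre column, centre row, width, height] in pixels, round what is visible of it).
The state is a dict: "time_s": time; "q": joint angles; "dq": joint speeds; "joint_efforts": joint torques, N m; "eef_pos": TCP position; "eef_rot": TCP orientation; "wrist_force": force on the tool from outside, world axes, zero at the start; "torque": the same for the moment, N m; "opening": opening from 0.0 (shut) to 1.0 (fully open); "grasp_force": force on a finger pad.
Only numpy, scipy, OpenCV 4.12 (cv2) and the standard library are available. Lean on these libraries where they do the work, as an engineer would, in place of code of your own. Each camera call takes 0.05 s, during which the arm holds its last target. There are 200 camera calls.

## Working session

There is one attempt and no reset: what is moved stays moved. The work goes in short steps, Python scripts to look and compute and a tool call to move; the robot and the scene stay as the last step left them, time stands still between calls to the robot, and variables do not carry over. Pictures are saved under pics/ and viewed, at most 10 in all, crops included, and the job is handed in when it is done.

Besides the shell and the picture viewer there is one more tool, called as name(argument=value, ...) on one line, values as JSON. play_rows: Moves the arm, as the interface text tells. Its arguments: {"type":"object","properties":{"plan":{"type":"array","items":{"type":"array"}}},"required":["plan"]}

```bash
mkdir -p pics; cat > h.py <<'E'
from bench import *
import numpy as np, cv2
def pts(c,mask=None):
    K=np.array(c["intrinsics"]);R=cv2.Rodrigues(np.array(c["rvec"],float))[0];t=np.array(c["tvec"]).ravel()
    v,u=np.nonzero((c["range_z"]>0)&(mask if mask is not None else True))
    z=c["range_z"][v,u];P=np.linalg.inv(K)@np.vstack([u,v,np.ones_like(u)])*z
    return (R.T@(P-t[:,None])).T
E
python3 - <<'E'
from h import *
ims=[]
for n in("scene","top"):
    c=camera(n);ims.append(c["image"])
    for l in("track","carriage","panel","front_buffer","rear_buffer","mark","mallet","wax_jar","gouge"):
        for m in masks_of(c,l)[:2]:
            p=pts(c,m["mask"])
            if len(p): print(n,l,round(m["conf"],2),np.round(m["rect"]),np.round(np.median(p,0),3),np.round(np.percentile(p,2,0),3),np.round(np.percentile(p,98,0),3))
    np.savez(n,**{k:c[k] for k in("image","range_z","intrinsics","rvec","tvec")})
    cv2.imwrite(f"pics/{n}0.png",c["image"][:,:,::-1])
o=get_obs();print(o)
E
```

```text
scene track 0.82 [282. 249. 206. 206.] [0.555 0.16  0.021] [ 0.447 -0.349  0.008] [0.662 0.442 0.12 ]
scene carriage 0.69 [225. 179.  58.  35.] [ 0.558 -0.191  0.068] [ 0.478 -0.272  0.042] [ 0.629 -0.144  0.074]
scene panel 0.76 [225. 175.  56.  38.] [ 0.556 -0.207  0.069] [ 0.475 -0.276  0.06 ] [ 0.627 -0.15   0.075]
scene mark 0.52 [268. 282.  22.  26.] [0.653 0.254 0.067] [0.629 0.233 0.035] [0.663 0.27  0.087]
scene mark 0.37 [369. 252.  38.  15.] [0.34  0.28  0.021] [0.281 0.26  0.001] [0.384 0.294 0.027]
scene mallet 0.61 [209. 267.  28.  38.] [0.766 0.147 0.055] [0.733 0.104 0.007] [0.793 0.161 0.077]
scene mallet 0.56 [170. 191.  33.  65.] [ 0.757 -0.147  0.086] [ 0.717 -0.306 -0.001] [ 0.79  -0.126  0.202]
scene wax_jar 0.96 [206. 266.  27.  42.] [0.765 0.146 0.053] [0.73  0.097 0.   ] [0.793 0.16  0.077]
scene gouge 0.56 [383. 250.  64.  18.] [0.331 0.282 0.017] [ 0.206  0.256 -0.002] [0.384 0.303 0.027]
top track 0.57 [318. 209. 386. 114.] [0.543 0.03  0.017] [ 0.436 -0.379  0.01 ] [0.655 0.425 0.121]
top track 0.57 [219. 165.  15.  19.] [0.643 0.25  0.067] [0.627 0.233 0
[... 734 characters left out ...]
 [0.383 0.293 0.028]
{'time_s': 1.0, 'q': array([ 1.03470923e+00,  1.80755325e-01,  1.60699617e+00,  9.77444829e-06,
        1.35377945e+00, -2.06304502e-01]), 'dq': array([ 0.00102794,  0.00059589, -0.0008933 ,  0.00124082,  0.00073888,
       -0.00078293]), 'joint_efforts': array([-6.05766854e-04, -4.44870937e+01, -3.51667178e+01, -6.59785710e-04,
        1.07266380e-03,  2.55539675e-05]), 'eef_pos': array([0.18620328, 0.54404402, 0.23131546]), 'eef_rot': array([6.74453277e-06, 1.64146143e-01, 9.86436031e-01, 3.04849674e-05]), 'wrist_force': array([0.48767313, 0.05570851, 0.48489103]), 'torque': array([0.01605791, 0.01330261, 0.00236619]), 'grasp_force': 0.0, 'opening': 0.9956190785893978}
```

```bash
python3 - <<'E'
import numpy as np,cv2
from h import pts
c={k:v for k,v in np.load("top.npz").items()}
p=pts(c)
roi=lambda a,x0,x1,y0,y1,z0,z1:a[(a[:,0]>x0)&(a[:,0]<x1)&(a[:,1]>y0)&(a[:,1]<y1)&(a[:,2]>z0)&(a[:,2]<z1)]
for nm,b in dict(nearf=(.42,.49,-.42,.5,.056,.064),farf=(.6,.68,-.42,.5,.056,.0635),bridge=(.4,.7,-.15,.2,.112,.128),plate=(.47,.63,.38,.5,.054,.066),board=(.4,.7,-.45,.5,.01,.02),panel=(.46,.64,-.3,-.13,.066,.085),tongue=(.62,.67,.2,.3,.072,.1),saddle=(.62,.67,.2,.3,.0645,.071)).items():
    q=roi(p,*b)
    if len(q)<3: print(nm,len(q));continue
    r=cv2.minAreaRect((q[:,:2]*1000).astype(np.float32))
    f=np.polyfit(q[:,1],q[:,0],1)
    print(nm,len(q),np.round(q.mean(0),4),np.round(np.percentile(q,1,0),4),np.round(np.percentile(q,99,0),4),"rect",np.round(r[0],1),np.round(r[1],1),round(r[2],2),"slope",np.round(f,4))
im=np.vstack([c["image"]]);s=np.load("scene.npz")["image"]
cv2.imwrite("pics/a.png",np.hstack([cv2.resize(c["image"][100:350],(500,223)),cv2.resize(s[100:400,100:460],(300,250))[:223]])[:,:,::-1])
E
```

```text
nearf 2240 [0.4558 0.0472 0.0591] [ 0.4441 -0.3863  0.0561] [0.4851 0.4368 0.0634] rect [469.4  22.6] [ 46.4 838.2] 0.4 slope [-0.0068  0.4561]
farf 2069 [0.6373 0.0374 0.0591] [ 0.605  -0.3854  0.0561] [0.6499 0.439  0.0632] rect [631.2  24.8] [835.9  62. ] 89.98 slope [-0.0131  0.6378]
bridge 4129 [ 0.5457 -0.0057  0.1188] [ 0.4344 -0.045   0.1138] [0.6592 0.033  0.1235] rect [547.2  -6.3] [228.9  80.6] 0.86 slope [0.0922 0.5462]
plate 601 [0.5523 0.429  0.0589] [0.472  0.3962 0.0543] [0.6295 0.4396 0.0639] rect [550.7 412.4] [ 61.1 158.4] 89.78 slope [-0.6316  0.8232]
board 20031 [0.5397 0.0729 0.0144] [ 0.4322 -0.389   0.0103] [0.6609 0.42   0.0194] rect [546.9  23.4] [230.  839.7] 0.62 slope [-0.0072  0.5402]
panel 3371 [ 0.5482 -0.2155  0.0701] [ 0.4732 -0.2796  0.0661] [ 0.6249 -0.1512  0.0759] rect [ 549.9 -215.9] [155. 132.] 0.31 slope [-0.0012  0.548 ]
tongue 14 [0.6434 0.2509 0.0819] [0.6298 0.24   0.0722] [0.6496 0.2651 0.092 ] rect [645.5 250.2] [26.7 22.2] 36.08 slope [0.0861 0.6218]
saddle 197 [0.6439 0.2508 0.0672] [0.6268 0.2341 0.0647] [0.661  0.2683 0.0706] rect [643.9 256.6] [34.2 44.8] 1.0 slope [-0.0368  0.6531]
```

View pics/top0.png

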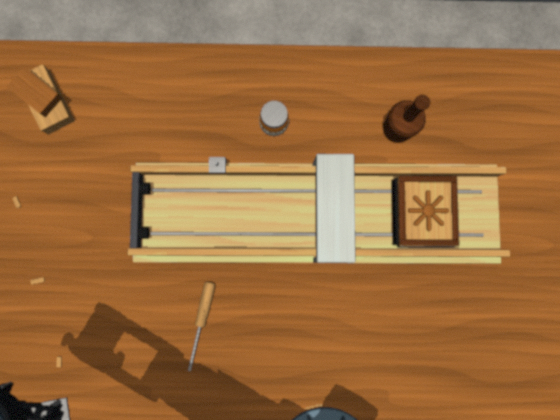

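The top view shows the track between columns 132 and 508. The carriage is at about (428,210), the bridge at columns 316–355, and the mark saddle at (218,165), matching the detections. The measured positions agree with the given sizes: carriage at track y ≈ -0.239 and mark at ≈ 0.2265.

play_rows(plan=[[4, [-0.784, -0.886, 0.1], 0.392], [4, [-0.784, -0.886, 0.1], 0.392], [4, [-0.784, -0.886, 0.1], 0.392], [4, [-0.784, -0.886, 0.1], 0.392], [4, [-0.784, -0.886, 0.1], 0.392], [4, [-0.784, -0.886, 0.1], 0.392], [4, [-0.784, -0.886, 0.1], 0.392], [4, [-0.784, -0.886, 0.1], 0.392], [4, [-0.784, -0.886, 0.1], 0.392], [4, [-0.784, -0.886, 0.1], 0.392]])

```text
time_s: 2.0
eef_pos: [0.3692, 0.104, 0.1915]
eef_rot: [0.001, 0.705, 0.709, 0.0]
wrist_force: [0.2, -0.1, 0.1]
opening: 0.046
grasp_force: 0.0
```

play_rows(plan=[[4, [-1, 0.45, 0], 0], [4, [-1, 0.45, 0], 0], [4, [-1, 0.45, 0], 0], [4, [-1, 0.45, 0], 0], [4, [-1, 0.45, 0], 0], [4, [-1, 0.45, 0], 0], [4, [-1, 0.45, 0], 0], [4, [-1, 0.45, 0], 0], [4, [-1, 0.45, 0], 0], [4, [-1, 0.45, 0], 0]])

```text
time_s: 3.0
eef_pos: [0.5528, -0.2959, 0.1907]
eef_rot: [0.001, 0.705, 0.709, -0.0]
wrist_force: [-0.1, 0.2, 0.6]
opening: 0.049
grasp_force: 0.0
```

play_rows(plan=[[4, [-0.115, 0, 0], 0], [4, [-0.115, 0, 0.125], 0], [4, [-0.115, 0, 0.225], 0], [4, [-0.115, 0, 0.3], 0], [4, [-0.115, 0, 0.35], 0], [4, [-0.115, 0, 0.375], 0], [4, [-0.115, 0, 0.38], 0], [4, [-0.115, 0, 0.38], 0]])

```text
time_s: 3.8
eef_pos: [0.5528, -0.3372, 0.0402]
eef_rot: [0.001, 0.704, 0.711, 0.0]
wrist_force: [-0.1, 0.1, 0.8]
opening: 0.045
grasp_force: 0.0
```

```bash
python3 - <<'E'
from h import *
c=camera("scene");cv2.imwrite("pics/b.png",c["image"][:,:,::-1])
c=camera("top");cv2.imwrite("pics/b2.png",cv2.resize(c["image"][150:280,330:530],(800,520))[:,:,::-1])
p=pts(c);q=p[(p[:,0]>.46)&(p[:,0]<.64)&(p[:,1]>-.285)&(p[:,1]<-.13)&(p[:,2]>.066)&(p[:,2]<.08)]
print(cv2.minAreaRect((q[:,:2]*1000).astype(np.float32)))
o=get_obs();print(o["eef_pos"],o["eef_rot"],o["time_s"],o["wrist_force"])
E
```

```text
((549.88818359375, -215.8150634765625), (154.76214599609375, 132.08453369140625), 0.3186861276626587)
[ 0.55335912 -0.33777507  0.04107543] [1.40337504e-03 7.03665168e-01 7.10530334e-01 7.32708155e-05] 3.9 [-0.3925446   0.44952137  0.23803922]
```

View pics/b2.png

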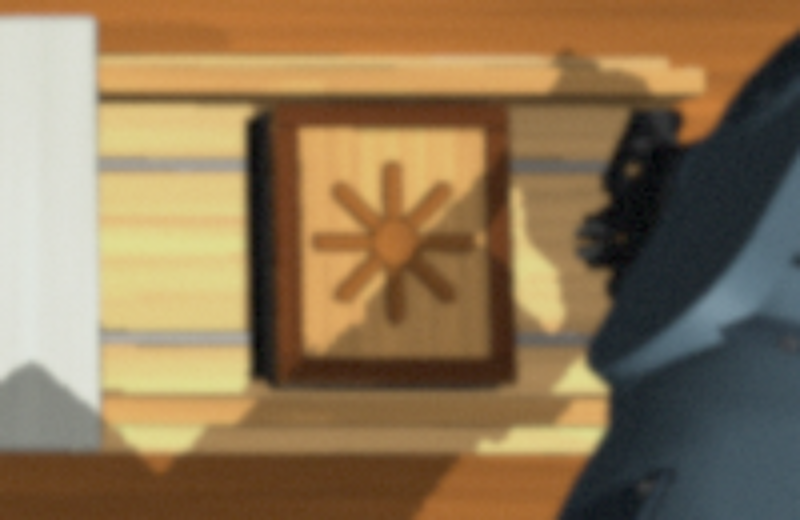

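The carriage still stands at world y -0.216, and the fingers are down in the channel about 40 mm behind its rear buffer. Next is a slow approach.

play_rows(plan=[[4, [0.0125, 0, 0], 0], [4, [0.025, 0, 0], 0], [4, [0.0375, 0, 0], 0], [4, [0.05, 0, 0], 0], [4, [0.06, 0, 0], 0], [4, [0.0675, 0, 0], 0], [4, [0.0725, 0, 0], 0], [4, [0.0765, 0, 0], 0], [4, [0.08, 0, 0], 0], [4, [0.083, 0, 0], 0]])

```text
time_s: 4.9
eef_pos: [0.552, -0.3039, 0.0393]
eef_rot: [0.0, 0.704, 0.71, -0.0]
wrist_force: [-0.2, 0.2, -0.2]
opening: 0.048
grasp_force: 0.0
```

play_rows(plan=[[4, [0.003, 0, 0], 0], [4, [0.006, 0, 0], 0], [4, [0.009, 0, 0], 0], [4, [0.012, 0, 0], 0], [4, [0.015, 0, 0], 0], [4, [0.018, 0, 0], 0]])

```text
time_s: 5.5
eef_pos: [0.552, -0.2967, 0.0393]
eef_rot: [0.0, 0.704, 0.71, -0.0]
wrist_force: [-0.6, -0.8, -0.3]
opening: 0.053
grasp_force: 0.2
```

play_rows(plan=[[4, [0.004, 0, 0], 0], [4, [0.01, 0, 0], 0], [4, [0.018, 0, 0], 0], [4, [0.028, 0, 0], 0], [4, [0.04, 0, 0], 0], [4, [0.055, 0, 0], 0], [4, [0.072, 0, 0], 0], [4, [0.091, 0, 0], 0], [4, [0.112, 0, 0], 0], [4, [0.135, 0, 0], 0]])

```text
time_s: 6.5
eef_pos: [0.5514, -0.2419, 0.0393]
eef_rot: [-0.0, 0.704, 0.71, 0.0]
wrist_force: [-0.1, 0.7, 0.7]
opening: 0.052
grasp_force: 0.1
```

play_rows(plan=[[4, [0.025, 0, 0], 0], [4, [0.052, 0, 0], 0], [4, [0.081, 0, 0], 0], [4, [0.111, 0, 0], 0], [4, [0.141, 0, 0], 0], [4, [0.171, 0, 0], 0], [4, [0.201, 0, 0], 0], [4, [0.222, 0, 0], 0], [4, [0.232, 0, 0], 0], [4, [0.235, 0, 0], 0]])

```text
time_s: 7.5
eef_pos: [0.5506, -0.1483, 0.0393]
eef_rot: [0.0, 0.704, 0.711, -0.0]
wrist_force: [0.3, -0.5, 0.4]
opening: 0.046
grasp_force: 0.0
```

play_rows(plan=[[4, [0, 0, -0.12], 0], [4, [0, 0, -0.24], 0], [4, [0.05, 0, -0.35], 0], [4, [0.16, 0, -0.37], 0], [4, [0.28, 0, -0.37], 0], [4, [0.4, 0, -0.37], 0], [4, [0.52, 0, -0.37], 0], [4, [0.64, 0, -0.37], 0], [4, [0.76, 0, -0.37], 0], [4, [0.88, 0, -0.37], 0]])

```text
time_s: 8.5
eef_pos: [0.5473, 0.2048, 0.1876]
eef_rot: [0.0, 0.704, 0.71, 0.0]
wrist_force: [0.7, -0.3, 0.0]
opening: 0.045
grasp_force: 0.0
```

```bash
cat >> h.py <<'E'
def car(name="top"):
    t=get_obs()["time_s"];c=camera(name);p=pts(c)
    q=p[(p[:,0]>.47)&(p[:,0]<.62)&(p[:,2]>.064)&(p[:,2]<.08)&(p[:,1]<.36)]
    h=np.histogram(q[:,1],np.arange(-.4,.4,.005));cols=h[1][:-1][h[0]>25]
    out=[t]
    for l in("panel","front_buffer"):
        for m in masks_of(c,l)[:1]:
            k=pts(c,m["mask"]);out+=[l,round(m["conf"],2),np.round(np.percentile(k,[2,50,98],axis=0)[:,1],4)]
    print(name,out,"panel band",(cols.min(),cols.max()+.005) if len(cols) else None,len(q))
    return c
E
python3 - <<'E'
from h import *
c=car();cv2.imwrite("pics/e.png",c["image"][:,:,::-1])
o=get_obs();print(o["eef_pos"],o["time_s"])
E
```

```text
top [8.5, 'panel', 0.91, array([0.0332, 0.083 , 0.1331]), 'front_buffer', 0.49, array([0.134 , 0.1386, 0.1438])] panel band (np.float64(0.03000000000000036), np.float64(0.14000000000000046)) 3099
[0.54685719 0.205786   0.18724815] 8.65
```

View pics/e.png

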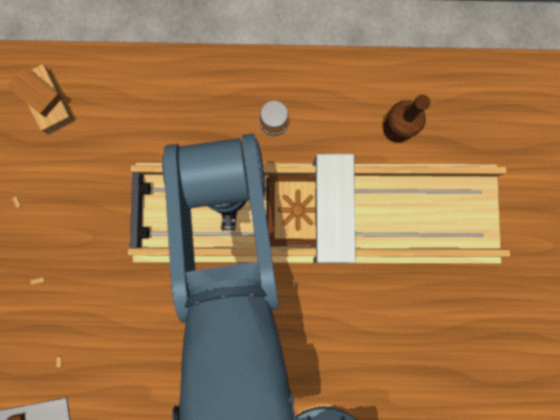

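The carriage came through the bridge, panel at (297,210), with the arm ahead of it at (228,210). Next I lower the fingers in front of it.

play_rows(plan=[[4, [0.0375, 0, 0.1], 0], [4, [0.07, 0, 0.2125], 0], [4, [0.0925, 0, 0.3125], 0], [4, [0.105, 0, 0.3675], 0], [4, [0.11, 0, 0.37], 0]])

```text
time_s: 9.15
eef_pos: [0.5441, 0.2453, 0.0353]
eef_rot: [-0.002, 0.704, 0.71, -0.003]
wrist_force: [-0.4, -0.5, -0.5]
opening: 0.049
grasp_force: 0.0
```

```bash
python3 - <<'E'
from h import *
c=camera("top");o=get_obs();p=pts(c)
q=p[(p[:,0]>.48)&(p[:,0]<.615)&(p[:,2]>.066)&(p[:,2]<.08)]
h=np.histogram(q[:,1],np.arange(-.05,.4,.005));print([(round(a,3),n) for a,n in zip(h[1],h[0]) if n])
q=q[q[:,1]<.13];print(np.percentile(q[:,1],[0,1,3,10]),o["eef_pos"],o["time_s"])
E
```

```text
[(np.float64(0.07), np.int64(58)), (np.float64(0.075), np.int64(127)), (np.float64(0.08), np.int64(144)), (np.float64(0.085), np.int64(115)), (np.float64(0.09), np.int64(91)), (np.float64(0.095), np.int64(102)), (np.float64(0.1), np.int64(105)), (np.float64(0.105), np.int64(110)), (np.float64(0.11), np.int64(104)), (np.float64(0.115), np.int64(104)), (np.float64(0.12), np.int64(117)), (np.float64(0.125), np.int64(106)), (np.float64(0.13), np.int64(124)), (np.float64(0.135), np.int64(129)), (np.float64(0.14), np.int64(122)), (np.float64(0.145), np.int64(122)), (np.float64(0.15), np.int64(110)), (np.float64(0.155), np.int64(113)), (np.float64(0.16), np.int64(112)), (np.float64(0.165), np.int64(116)), (np.float64(0.17), np.int64(103)), (np.float64(0.175), np.int64(102)), (np.float64(0.18), np.int64(107)), (np.float64(0.185), np.int64(85)), (np.float64(0.19), np.int64(71)), (np.float64(0.195), np.int64(26)), (np.float64(0.2), np.int64(6)), (np.float64(0.23), np.int64(1))]
[0.0733275  0.07375856 0.07441431 0.07797357] [0.54582782 0.24599924 0.0376133 ] 9.2
```

play_rows(plan=[[4, [0.005, 0, 0], 0], [4, [0.0175, 0, 0], 0], [4, [0.036, 0, 0], 0], [4, [0.057, 0, 0], 0], [4, [0.0775, 0, 0], 0], [4, [0.098, 0, 0], 0], [4, [0.1175, 0, 0], 0]])

```text
time_s: 9.9
eef_pos: [0.5462, 0.2953, 0.0393]
eef_rot: [0.0, 0.704, 0.711, 0.0]
wrist_force: [0.2, 0.5, -0.3]
opening: 0.048
grasp_force: 0.0
```

play_rows(plan=[[4, [0.018, 0, 0], 0], [4, [0.0345, 0, 0], 0], [4, [0.0495, 0, 0], 0], [4, [0.062, 0, 0], 0], [4, [0.072, 0, 0], 0], [4, [0.0795, 0, 0], 0], [4, [0.0845, 0, 0], 0], [4, [0.087, 0, 0], 0], [4, [0.088, 0, 0], 0], [4, [0.0885, 0, 0], 0]])

```text
time_s: 10.9
eef_pos: [0.5461, 0.3295, 0.0393]
eef_rot: [0.0, 0.704, 0.71, -0.0]
wrist_force: [1.0, 0.4, 0.4]
opening: 0.045
grasp_force: 0.0
```

```bash
cat >> h.py <<'E'
def look(tag=None):
    t=get_obs()["time_s"];c=camera("top");p=pts(c)
    q=p[(p[:,0]>.48)&(p[:,0]<.615)&(p[:,2]>.066)&(p[:,2]<.08)&(p[:,1]>0.05)]
    h=np.histogram(q[:,1],np.arange(0.05,.4,.005));y=h[1][:-1][h[0]>20]
    r=np.percentile(q[:,1],[0,1,3])
    print(t,"rear",np.round(r,4),"origin~",round(r[1]+.065,4),"front",y.max()+.005,"tcp",get_obs()["eef_pos"],get_obs()["wrist_force"])
    if tag:cv2.imwrite(f"pics/{tag}.png",c["image"][:,:,::-1])
E
python3 - <<'E'
from h import *
look("g");look()
E
```

```text
10.9 rear [0.1843 0.1855 0.1872] origin~ 0.2505 front 0.3049999999999999 tcp [0.54609096 0.32954567 0.03930901] [-0.08174662  0.26378398  0.66005804]
10.95 rear [0.1844 0.1857 0.1872] origin~ 0.2507 front 0.3049999999999999 tcp [0.54609851 0.32954028 0.03931839] [-0.31182953  0.58685403 -0.28886574]
```

View pics/g.png

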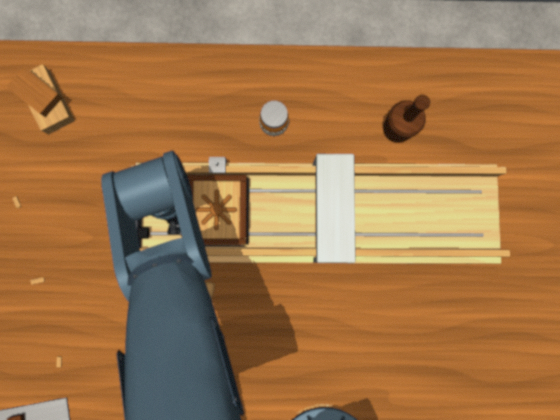

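The carriage is now at the mark, with its rosette at column 217 and the mark at column 218. I'll hold still and watch for drift.

play_rows(plan=[[4, [0, 0, 0], 0], [4, [0, 0, 0], 0], [4, [0, 0, 0], 0], [4, [0, 0, 0], 0], [4, [0, 0, 0], 0], [4, [0, 0, 0], 0], [4, [0, 0, 0], 0], [4, [0, 0, 0], 0], [4, [0, 0, 0], 0], [4, [0, 0, 0], 0]])

```text
time_s: 12.0
eef_pos: [0.546, 0.3297, 0.0393]
eef_rot: [-0.0, 0.704, 0.71, -0.0]
wrist_force: [0.4, -0.7, 0.3]
opening: 0.044
grasp_force: 0.0
```

```bash
python3 - <<'E'
from h import *
look()
E
```

```text
12.0 rear [0.1841 0.1848 0.1867] origin~ 0.2498 front 0.3049999999999999 tcp [0.5460239  0.32965455 0.0392684 ] [0.32126864 1.10592081 0.25880088]
```

play_rows(plan=[[4, [0.005, 0, 0], 0], [4, [0.02, 0, 0], 0], [4, [0.04, 0, 0], 0], [4, [0.05, 0, 0], 0], [4, [0.05, 0, -0.05], 0], [4, [0.05, 0, -0.15], 0], [4, [0.05, 0, -0.26], 0], [4, [0.05, 0, -0.35], 0], [4, [0.05, 0, -0.38], 0], [4, [0.05, 0, -0.38], 0]])

```text
time_s: 13.05
eef_pos: [0.5471, 0.3506, 0.1939]
eef_rot: [0.001, 0.704, 0.711, 0.002]
wrist_force: [-0.0, 0.7, 0.1]
opening: 0.048
grasp_force: 0.0
```

play_rows(plan=[[4, [0, 0, 0], 0], [4, [0, 0, 0], 0], [4, [0, 0, 0], 0], [4, [0, 0, 0], 0], [4, [0, 0, 0], 0], [4, [0, 0, 0], 0], [4, [0, 0, 0], 0], [4, [0, 0, 0], 0], [4, [0, 0, 0], 0], [4, [0, 0, 0], 0]])

```text
time_s: 14.05
eef_pos: [0.5458, 0.3497, 0.1914]
eef_rot: [0.0, 0.704, 0.71, 0.0]
wrist_force: [0.3, 0.0, -0.4]
opening: 0.041
grasp_force: 0.0
```

```bash
python3 - <<'E'
from h import *
look()
c=camera("top")
m=masks_of(c,"mark")[0];k=pts(c,m["mask"]);print(m["conf"],np.percentile(k,[5,50,95],axis=0)[:,1])
look()
E
```

```text
14.05 rear [0.184  0.185  0.1871] origin~ 0.25 front 0.3149999999999999 tcp [0.54586479 0.34966198 0.19136434] [-0.35080219 -0.13343178  0.06725732]Traceback (most recent call last):
  File "<stdin>", line 4, in <module>
IndexError: list index out of range
```

The carriage is standing at y = 0.250, in line with the mark, and the arm is clear.

```bash
python3 -c "
from bench import *
print(hand_in())"
```

```text
the job is handed in; nothing more can be done
None
```

The carriage rolled through under the bridge and was braked softly; it now stands at world y ≈ 0.250 m, within about 1 mm of the mark by my measurement. The arm is clear and the job is handed in at about 14 s; the hand-in returned no verdict.

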